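# Roll the tin into the gauge's V-cradle

## Task

Roll the tall tin that lies on its side along the bench, by pushing on its side with the fingers, over the lead-in ramp and into the V of the dial-gauge cradle, so that it comes to rest down in the V and roughly centred along it. Push gently and keep it rolling on the bench: do not grip, squeeze, lift or stand up the tin, leave the two short tins and the oval tin standing where they are, and finish with the hand clear of everything.

Things in the scene. Friction and masses are not known exactly. Their poses are not given: they have to be found in the camera images.
- tin: Tall gold tin lying on its side: closed smooth cylinder, 66 mm diameter, 136 mm long, 0.3-0.5 kg, friction about 0.35, also on fingers. Origin at its centre, 33 mm above the bench; x along the cylinder's axis. Rolls square to its axis and coasts 1-3 cm when let go. Starts 230-300 mm from the cradle on its +y or -y side, within 15 mm of its middle line and 0.05 rad of it; the bench between is clear.
- cradle: Low dark-steel V-cradle fixed to the bench, same on both sides. Origin on the bench under the V's bottom; x along the V (110 mm long, x -55 to 55), y across, z up. A tin lying in the V has its centre at y = 0, about 35 mm above the bench. The dial gauge on its foot and 120 mm post stands off the +x end, x 130 to 180 mm, y -35 to 35 mm.
- crest_a (a point): Middle of the cradle's +y crest, at cradle y = +22 mm, 10.4 mm above the bench. Outward of it a plain ramp falls to the bench at y = +57 mm; inward the V's flank falls at 35 degrees to the bench at y = +7 mm. A tin on the crest has its centre 43 mm above the bench.
- crest_b (a point): Middle of the cradle's -y crest, at cradle y = -22 mm, 10.4 mm above the bench. Outward of it a plain ramp falls to the bench at y = -57 mm; inward the V's flank falls at 35 degrees to the bench at y = -7 mm. A tin on the crest has its centre 43 mm above the bench.
- short_tin_a: Upright short gold tin, 66 mm in diameter, 45 mm high, off the lying tin's +x end; bystander, leave it. Origin under its centre.
- short_tin_b: Upright short gold tin, 66 mm in diameter, 45 mm high, off the lying tin's -x end; bystander, leave it. Origin under its centre.
- oval_tin: Upright oval gold tin, 104 x 60 x 30 mm, off the cradle's -x end; bystander. Origin under its centre, long axis x.
Not all that is in view belongs to the job. What is shaped like the tin but turquoise is not meant.

How it is judged:
By the outcome, as a careful person would: the job done as asked, in the order asked, and still so for the second after the job is handed in, with the robot touching nothing.
It also fails if it takes over 45 s, if anything falls off the work surface, if the arm or the gripper's body presses on something with over 40 N, if the wrist force passes 120 N, or if a joint passes its speed limit or range.

## Robot

A 6-joint arm with a two-finger parallel gripper is mounted at the origin on the work surface. World frame = base frame: x ahead of the robot, y to its left, z up, the work surface at z = 0. Lengths are in mm, angles in degrees, forces in N, time in s.
With the tool pointing down it reaches from about 300 to 850 mm from the base axis. Payload 4.2 kg.
Tool frame: the origin (TCP) lies at the centre of the arm's flange, where the gripper is bolted on; the fingertips stand 191 mm ahead of it and the grasp point (between the pads) lies 172 mm ahead of it; z points along the fingers, y is the direction in which the jaws open and shut (so a half turn about z gives the same grasp; the last joint's range is limited). The gripper opens to 91 mm and grips with 3 to 60 N. Pads are 32 mm wide; open, the fingers measure 118 mm over their backs; the gripper's body (76 mm by 178 mm) begins 60 mm behind the grasp point.
Start: joints at [-77.98, 18.312, 89.639, -0, 72.044, -1.146], TCP at [130.973, -559.883, 404.776] pointing down, gripper open.
Joint ranges: [-177.97, 177.97], [-48.28, 115.42], [12.27, 149.76], [-77.06, 257.06], [2.81, 150.46], [-146.56, 146.56]. Speed limits (degrees/s): [147.25, 147.25, 180, 180, 180, 180].

## Interface

Orientations are given as [roll, pitch, yaw] about the fixed x, y, z axes, in that order (R = Rz(yaw) Ry(pitch) Rx(roll)).
In Python, from workcell import status, vision, ticket gives the robot as it stands.
- The arm moves only by the shell command python3 -m jog 'ROWS' [FORCE]. ROWS is JSON, a list of rows, each a list of 7 numbers: the finger opening in m, from 0 to 0.0912, then the shift along the tool's x, y, z in m, then the turn, a rotation vector about the tool's x, y, z in rad. A call has 1 to 12 rows; each row shifts and turns the commanded pose from where the row before left it, along the tool's axes as they then stand; what a row does not reach is not made up. A row lasts 1/8 s, in which the tool goes at most 62.5 mm and 10.7 degrees, less where a joint would pass 70% of its speed; a pose out of reach is approached as far as the arm can. A call with a gripper value outside its range is refused whole. The fingers move at their own pace and stop on an object; FORCE is the grip in N (left out, the last holds). Time passes only in rows, so rows that do not move let the fingers close. It gives the time, the measured TCP pose, the force and the opening at its end, in the units of the state.
- status.state(): the state, without advancing time (a new reading comes with each control period).
- vision.grab_frame(name): name is "side" or "top" or "wrist"; returns a dict with "color" (384x512x3 uint8, blue, green, red), "depth" (384x512 float32, mm along the optical axis (not along the pixel's ray), 0 where there is no reading), "fov_y" (degrees; the focal length in pixels is half the picture's height over the tangent of half this angle, whatever the lens; pixels are square), "cx", "cy" (the principal point, pixels), "k1" (the pictures are not rectified: a ray, as slopes to the right and down, at radius r is drawn at 1 + k1 r^2 times it, then the intrinsics apply), "pose" (4x4, takes a point from camera to world coordinates). Camera axes: x right, y down, z forward; pixel columns grow to the right and rows downward; lengths in mm; the calibration is good to about 2 mm. A picture is of the moment at which its call begins.
- ticket.job_done(): hands the job in, once; it reports no verdict.
Trained networks look in the newest picture that a camera, given by its name, has taken for a name from the list of things; names that differ only in an ending like _2 or _b are one class to them, and where a whole thing is asked for, a point or a joint stands for the part that bears it (a point fixed in the world has none). Each returns a list of dicts, best first, with "p" (0 to 1); they miss things now and then, are a little off and sometimes report something else, mostly with a low value. They report only what shows in the picture. A call takes as long as a camera call. They do not tell look-alikes from the thing itself.
- vision.find_in(camera, label): "location" ([x, y, z] in mm, in world coordinates, good to about 4 mm: the middle of the surface that is visible of it).
- vision.silhouettes(camera, label): "pixels" (384x512 bool, what is visible of it).
The state is a dict: "time_s": time; "qpos": joint angles; "qvel": joint speeds; "effort": joint torques, N m; "ee_pos": TCP position; "ee_rot": TCP orientation; "force": force on the tool from outside, world axes, zero at the start; "torque": the same for the moment, N m; "gripper_width": finger opening in mm.
Only numpy, scipy, OpenCV 4.12 (cv2) and the standard library are available. Lean on these libraries where they do the work, as an engineer would, in place of code of your own. Each camera call takes 0.05 s, during which the arm holds its last target.

## Working session

There is one attempt and no reset: what is moved stays moved. The work goes in short steps, Python scripts to look and compute and a shell command to move; the robot and the scene stay as the last step left them, time stands still between calls to the robot, and variables do not carry over. Pictures are saved under pics/ and viewed, and the job is handed in when it is done.

```bash
ls; mkdir -p pics; python3 - <<'E'
from workcell import status, vision
import cv2
print(status.state())
for n in ("top","side","wrist"):
    f=vision.grab_frame(n); cv2.imwrite(f"pics/{n}0.png",f["color"])
    print(n,f["fov_y"],f["cx"],f["cy"],f["k1"],f["pose"].round(3).tolist())
    for l in ("tin","cradle","short_tin_a","oval_tin"):
        print(l,[(d["p"],[round(v) for v in d["location"]]) for d in vision.find_in(n,l)])
E
```

```text
pics
{'time_s': 0.0, 'qpos': array([-7.79791198e+01,  1.83506406e+01,  8.97061452e+01, -8.09307050e-04,
        7.20434131e+01, -1.14873677e+00]), 'qvel': array([-0.05985616, -0.02193746, -0.01585129,  0.06192191, -0.06111216,
       -0.00395344]), 'effort': array([-1.88485123e-03, -4.12465596e+01, -2.31975585e+01,  7.25555490e-02,
        4.57476277e-02, -1.56275755e-04]), 'ee_pos': array([ 130.94087432, -559.71843964,  403.9317845 ]), 'ee_rot': array([-1.79899806e+02, -1.23948323e-03,  1.31698660e+01]), 'force': array([ 0.30194684, -0.27589924,  0.17730271]), 'torque': array([-0.00488854, -0.01881597,  0.00389913]), 'gripper_width': 91.18825625280857}
top 49.42509594987789 245.8593505141577 189.18634918959353 -0.13776198683168017 [[-0.027, -0.994, 0.104, 360.684], [-0.999, 0.029, 0.021, -88.138], [-0.024, -0.103, -0.994, 1185.439], [0.0, 0.0, 0.0, 1.0]]
tin [(0.82, [219, -335, 60]), (0.75, [406, -259, 60]), (0.68, [532, -102, 61]), (0.64, [629, -276, 62])]
cradle [(0.58, [560, 149, 8]), (0.36, [390, -96, 50])]
short_tin_a [(0.89, [653, -107, 45]), (0.85, [389, -95, 47])]
oval_tin [(0.79, [391, 148, 32])]
side 51.194640529726684 259.38310447213865 189.47909603014983 0.01843591793278556 [[-0.988, -0.073, 0.137, 354.068], [-0.154, 0.578, -0.801, 726.84], [-0.02, -0.812, -0.583, 634.272], [0.0, 0.0, 0.0, 1.0]]
tin [(0.83, [218, -302, 52]), (0.76, [402, -234, 48]), (0.62, [628, -262, 47])]
cradle [(0.85, [578, 158, 5])]
short_tin_a [(0.66, [651, -84, 37]), (0.59, [396, -77, 44])]
oval_tin [(0.83, [391, 171, 31])]
wrist 68.63476751795069 255.88908388017606 190.3945056622397 0.015090761617503085 [[0.228, -0.934, -0.276, 210.226], [-0.974, -0.218, -0.065, -541.494], [0.001, 0.283, -0.959, 384.55], [0.0, 0.0, 0.0, 1.0]]
tin [(0.57, [215, -353, 62])]
cradle []
short_tin_a []
oval_tin []
```

View pics/top0.png

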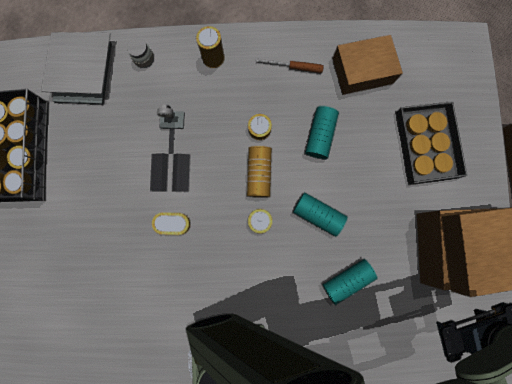

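View pics/side0.png

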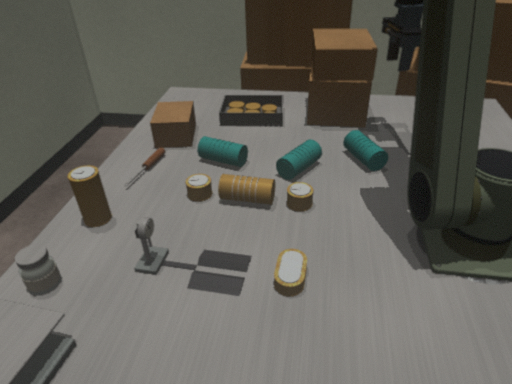

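```bash
cat > h.py <<'E'
import numpy as np, cv2
from workcell import status, vision
def cloud(f):
    h,w=f["depth"].shape
    fl=h/2/np.tan(np.radians(f["fov_y"]/2))
    u,v=np.meshgrid(np.arange(w),np.arange(h))
    K=np.array([[fl,0,f["cx"]],[0,fl,f["cy"]],[0,0,1.]])
    p=np.stack([u,v],-1).reshape(-1,1,2).astype(float)
    n=cv2.undistortPoints(p,K,np.array([f["k1"],0,0,0,0.]),).reshape(h,w,2)
    d=f["depth"]
    P=np.dstack([n[...,0]*d,n[...,1]*d,d])@f["pose"][:3,:3].T+f["pose"][:3,3]
    P[d<=0]=np.nan
    return P
def gold(f):
    hsv=cv2.cvtColor(f["color"],cv2.COLOR_BGR2HSV)
    return (hsv[...,0]>8)&(hsv[...,0]<32)&(hsv[...,1]>90)&(hsv[...,2]>60)
E
python3 - <<'E'
from h import *
f=vision.grab_frame("top"); P=cloud(f)
np.save("P0.npy",P)
cv2.imwrite("pics/crop1.png",cv2.resize(f["color"][90:250,130:360],None,fx=3,fy=3,interpolation=cv2.INTER_CUBIC))
z=P[...,2]
def box(n,m):
    Q=P[m]; Q=Q[np.isfinite(Q[:,0])]
    r=cv2.minAreaRect(Q[:,:2].astype(np.float32)); print(n,len(Q),"rect",np.round(r[0],1),np.round(r[1],1),round(r[2],1),"med",np.median(Q,0).round(1),"zmax",np.percentile(Q[:,2],98).round(1))
    return Q
X,Y=P[...,0],P[...,1]
R=lambda x0,x1,y0,y1:(X>x0)&(X<x1)&(Y>y0)&(Y<y1)
print("bench z",np.nanmedian(z[R(450,620,0,70)]))
tin=box("tin",R(440,615,-160,-50)&(z>12))
t=tin[tin[:,2]>50]; c=t[:,:2].mean(0); _,_,V=np.linalg.svd(t[:,:2]-c); print("axis",V[0],c, np.percentile(tin@np.r_[V[0],0],[1,99]))
box("sa",R(610,710,-160,-50)&(z>25)); box("sb",R(340,445,-160,-40)&(z>25))
box("oval",R(320,450,90,210)&(z>18)); cr=box("cradle",R(470,620,90,210)&(z>3))
box("gauge",R(620,780,90,210)&(z>10))
t=box("turq1",R(560,700,-340,-190)&(z>12)); box("turq2",R(330,480,-340,-180)&(z>12))
print("cradle crest", np.median(cr,0))
m=R(150,480,-620,-380); print("boxes",[ (x,y,round(float(np.nanmax(np.where(R(x,x+50,y,y+50),z,np.nan)))) if R(x,x+50,y,y+50).any() else None) for x in range(100,500,50) for y in range(-600,-300,50)])
# cradle edges by colour
dark=(f["color"].max(2)<75)&R(450,620,80,220)
box("dark",dark)
for v in range(0,1):
    pass
E
```

```text
bench z -0.6254655856453155
tin 1190 rect [ 528.4 -100.4] [ 66.  136.7] 86.4 med [ 526.1 -100.6   60.4] zmax 67.9
axis [-0.99819295  0.06009028] [ 527.71900439 -100.75298679] [-600.35195246 -465.35892883]
sa 458 rect [ 659.2 -107.2] [64.5 65. ] 88.2 med [ 658.6 -105.7   45.5] zmax 51.2
sb 469 rect [391.7 -99.1] [62.9 65.5] 88.5 med [391.5 -98.4  45.3] zmax 50.2
oval 699 rect [393.  150.4] [105.7  56. ] 88.8 med [392.4 149.8  30.3] zmax 34.6
cradle 856 rect [545.2 148.7] [117.1 149.3] 89.5 med [541.2 147.8   6.3] zmax 12.3
gauge 394 rect [695.  147.6] [68.7 49.8] 89.3 med [689.5 143.6  14.5] zmax 120.3
turq1 1164 rect [ 634.9 -282.5] [ 67.2 136.5] 73.6 med [ 628.9 -278.6   60.1] zmax 68.2
turq2 1213 rect [ 406.  -264.7] [138.2  66.4] 59.9 med [ 404.3 -262.3   60.6] zmax 68.3
cradle crest [541.15240119 147.75491659   6.2806362 ]
boxes [(100, -600, 5), (100, -550, 447), (100, -500, 339), (100, -450, 635), (100, -400, 632), (100, -350, 606), (150, -600, 454), (150, -550, 533), (150, -500, 612), (150, -450, 637), (150, -400, 634), (150, -350, 70), (200, -600, 264), (200, -550, 163), (200, -500, 6), (200, -450, 68), (200, -400, 72), (200, -350, 71), (250, -600, 265), (250, -550, 158), (250, -500, 5), (250, -450, 6), (250, -400, 70), (250, -350, 54), (300, -600, 265), (300, -550, 165), (300, -500, 7), (300, -450, 7), (300, -400, 5), (300, -350, 55), (350, -600, 264), (350, -550, 154), (350, -500, 6), (350, -450, 6), (350, -400, 6), (350, -350, 69), (400, -600, 163), (400, -550, 64), (400, -500, 7), (400, -450, 7), (400, -400, 6), (400, -350, 64), (450, -600, 53), (450, -550, 52), (450, -500, 5), (450, -450, 6), (450, -400, 6), (450, -350, 6)]
dark 1255 rect [553.  154.9] [113.9 134.1] 85.8 med [541.9 151.7   4.6] zmax 12.0
```

View pics/crop1.png

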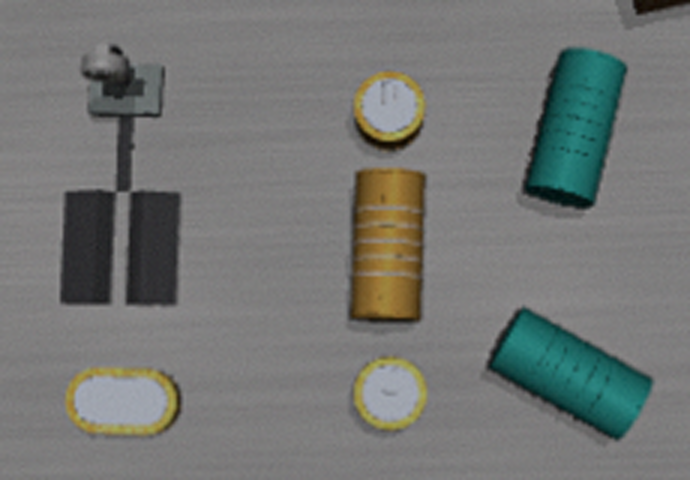

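```bash
python3 - <<'E'
from h import *
f=vision.grab_frame("top"); P=cloud(f); X,Y,Z=P[...,0],P[...,1],P[...,2]
dark=((f["color"].max(2)<75)&(X>450)&(X<640)&(Y>80)&(Y<220)).astype(np.uint8)
dark=cv2.morphologyEx(dark,cv2.MORPH_OPEN,np.ones((9,9),np.uint8))
n,l,s,c=cv2.connectedComponentsWithStats(dark)
R=[]
for i in range(1,n):
    Q=P[l==i]; r=cv2.minAreaRect(Q[:,:2].astype(np.float32)); print(s[i],np.round(r[0],1),np.round(r[1],1),round(r[2],2),Q.mean(0).round(1))
Q=P[dark>0]; r=cv2.minAreaRect(Q[:,:2].astype(np.float32)); print(r)
f=vision.grab_frame("side");P=cloud(f); X,Y,Z=P[...,0],P[...,1],P[...,2]
m=(X>440)&(X<615)&(Y>-160)&(Y<-40)&(Z>50); t=P[m][:,:2]; cc=t.mean(0); _,_,V=np.linalg.svd(t-cc); print("tin side",cc,V[0])
m=(X>440)&(X<615)&(Y>-160)&(Y<-40)&(Z>15); print(cv2.minAreaRect(P[m][:,:2].astype(np.float32)))
E
```

```text
[151 154  17  37 579] [541.8 187.8] [ 48.6 107.7] 87.75 [540.1 187.4   4.9]
[172 154  18  37 589] [540.1 124.6] [ 48.5 107. ] 86.82 [540.  123.5   4.8]
((540.5805053710938, 155.93162536621094), (112.33210754394531, 107.73189544677734), 87.84618377685547)
tin side [526.49028871 -87.85695119] [-0.99889507  0.04699606]
((528.3590698242188, -95.48028564453125), (68.61109924316406, 139.36563110351562), 89.47347259521484)
```

Candidates in the top picture: the gold lying tin (259,171), the turquoise tins (322,132), (320,214), (350,281), and an upright gold tin (210,45). The lying gold one sits between the two short tins (259,126) and (259,221), so it fits the description, and the crop confirms it at (388,245). The cradle is at (170,172), with its gauge at (172,118). I'll approach from the side away from the cradle and push in +y.

```bash
python3 -m jog '[[0.0912,0.018,-0.0246,0,0,0,0],[0.0912,0.018,-0.0246,0,0,0,0],[0.0912,0.018,-0.0246,0,0,0,0],[0.0912,0.018,-0.0246,0,0,0,0],[0.0912,0.018,-0.0246,0,0,0,0]]'
python3 -m jog '[[0.0912,0,0,0,0,0,-0.13],[0.0912,0,0,0,0,0,-0.13],[0.0912,0,0,0,0,0,-0.13],[0.0912,0,0,0,0,0,-0.13],[0.0912,0,0,0,0,0,-0.13],[0.0912,0,0,0,0,0,-0.13],[0.0912,0,0,0,0,0,-0.13],[0.0912,0,0,0,0,0,-0.13],[0.0912,0,0,0,0,0,-0.13],[0.0912,0,0,0,0,0,-0.12],[0.0912,0,0,0,0,0,0]]'
```

```text
time_s: 1.52
ee_pos: [190.9, -418.7, 404.9]
ee_rot: [180.0, -0.0, 13.2]
force: [0.6, -0.6, 0.5]
gripper_width: 90.9
time_s: 2.9
ee_pos: [190.6, -419.6, 404.8]
ee_rot: [180.0, 0.0, 87.0]
force: [0.6, -0.1, 0.2]
gripper_width: 91.2
```

```bash
python3 -m jog '[[0.0912,0.0268,0.032,0,0,0,0],[0.0912,0.0268,0.032,0,0,0,0],[0.0912,0.0268,0.032,0,0,0,0],[0.0912,0.0268,0.032,0,0,0,0],[0.0912,0.0268,0.032,0,0,0,0],[0.0912,0.0268,0.032,0,0,0,0],[0.0912,0.0268,0.032,0,0,0,0],[0.0912,0.0268,0.032,0,0,0,0],[0.0912,0.0268,0.032,0,0,0,0],[0.0912,0.0268,0.032,0,0,0,0],[0.0912,0,0,0,0,0,0]]'
python3 - <<'E'
from h import *
for n in ("top","side"):
    f=vision.grab_frame(n); cv2.imwrite(f"pics/{n}1.png",f["color"])
f=vision.grab_frame("wrist"); cv2.imwrite("pics/wrist1.png",f["color"])
P=cloud(f);X,Y,Z=P[...,0],P[...,1],P[...,2]
m=gold(f)&(X>440)&(X<615)&(Y>-160)&(Y<-40)&(Z>12);print(cv2.minAreaRect(P[m][:,:2].astype(np.float32)))
m&=Z>55;t=P[m][:,:2]; cc=t.mean(0); _,_,V=np.linalg.svd(t-cc); print("tin",cc,V[0])
m=(Z>10)&(Y<-140)&(Y>-300)&(X>300)&(X<720)&(Z<90); Q=P[m]
print("near",[ (x,Q[(Q[:,0]>x)&(Q[:,0]<x+20),1].max().round() if ((Q[:,0]>x)&(Q[:,0]<x+20)).any() else None) for x in range(400,640,20)])
E
```

```text
time_s: 4.28
ee_pos: [525.6, -166.8, 404.3]
ee_rot: [180.0, -0.0, 87.2]
force: [0.3, -0.6, -0.3]
gripper_width: 91.2
((534.7364501953125, -107.73188781738281), (77.53036499023438, 147.79818725585938), 86.66150665283203)
tin [ 540.98267116 -122.98270454] [ 0.94923581 -0.31456538]
near [(400, np.float64(-190.0)), (420, np.float64(-193.0)), (440, np.float64(-204.0)), (460, np.float64(-217.0)), (480, None), (500, None), (520, None), (540, None), (560, np.float64(-231.0)), (580, np.float64(-231.0)), (600, np.float64(-237.0)), (620, None)]
```

View pics/wrist1.png

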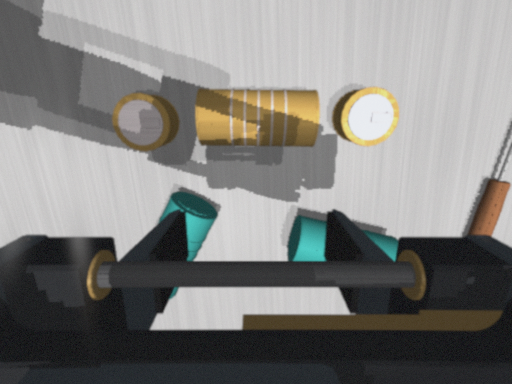

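View pics/side1.png

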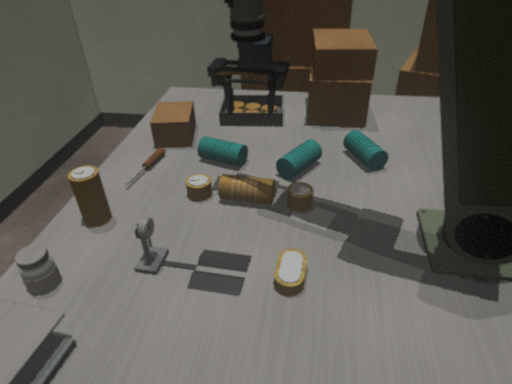

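Wrist view: the tin (258,118) lies square ahead of the open fingers, with the turquoise tins (195,225) and (340,240) behind and clear. Now lowering behind the tin.

```bash
python3 -m jog '[[0.0912,-0.002,0,0.03,0,0,0],[0.0912,0,0,0.03,0,0,0],[0.0912,0,0,0.03,0,0,0],[0.0912,0,0,0.03,0,0,0],[0.0912,0,0,0.025,0,0,0],[0.0912,0,0,0.02,0,0,0],[0.0912,0,0,0.018,0,0,0],[0.0912,0,0,0.014,0,0,0],[0.0912,0,0,0,0,0,0]]'
python3 - <<'E'
from h import *
for n in ("top","side"):
    f=vision.grab_frame(n); cv2.imwrite(f"pics/{n}2.png",f["color"][80:240,100:390] if n=="side" else f["color"])
    P=cloud(f);X,Y,Z=P[...,0],P[...,1],P[...,2]
    m=gold(f)&(X>440)&(X<615)&(Y>-160)&(Y<-20)&(Z>12);print(cv2.minAreaRect(P[m][:,:2].astype(np.float32)))
E
```

```text
time_s: 5.55
ee_pos: [523.0, -170.7, 207.1]
ee_rot: [-179.9, -0.0, 87.0]
force: [0.4, -0.0, -0.3]
gripper_width: 91.3
((520.4166870117188, -94.6097640991211), (50.89528274536133, 152.67916870117188), 84.73014068603516)
((526.1835327148438, -109.4000244140625), (93.52017211914062, 135.41049194335938), 85.1434555053711)
```

View pics/side2.png

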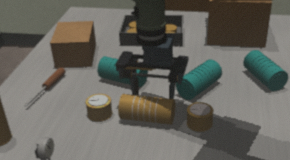

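View pics/top2.png

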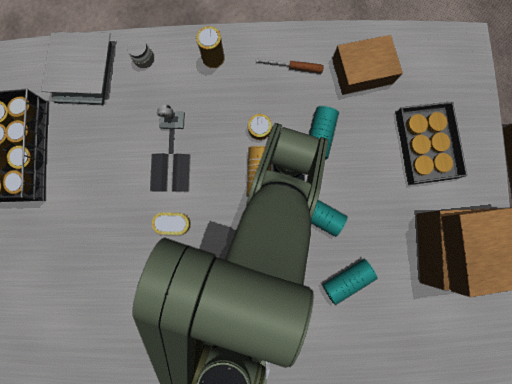

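```bash
python3 -m jog '[[0.0912,0.003,0,0,0,0,0],[0.0912,0.004,0,0,0,0,0],[0.0912,0.004,0,0,0,0,0],[0.0912,0.004,0,0,0,0,0],[0.0912,0.004,0,0,0,0,0],[0.0912,0.004,0,0,0,0,0],[0.0912,0.004,0,0,0,0,0],[0.0912,0.004,0,0,0,0,0],[0.0912,0.005,0,0,0,0,0],[0.0912,0.005,0,0,0,0,0],[0.0912,0.005,0,0,0,0,0],[0.0912,0.004,0,0,0,0,0]]'
cat > look.py <<'E'
from h import *
import sys
k=sys.argv[1]
for n in ("wrist","side"):
    f=vision.grab_frame(n); c=f["color"]
    cv2.imwrite(f"pics/{n}{k}.png",cv2.resize(c[100:310,130:400],None,fx=2.5,fy=2.5) if n=="side" else c)
    P=cloud(f);X,Y,Z=P[...,0],P[...,1],P[...,2]
    # wood bench is gray; tin gold between short tins
    m=gold(f)&(X>440)&(X<625)&(Y>-160)&(Y<230)&(Z>20)&(Z<85)
    m=cv2.morphologyEx(m.astype(np.uint8),cv2.MORPH_OPEN,np.ones((3,3)))>0
    if m.sum()>50:
        q=P[m]; r=cv2.minAreaRect(q[:,:2].astype(np.float32)); print(n,m.sum(),np.round(r[0],1),np.round(r[1],1),round(r[2],1),"z98",np.percentile(q[:,2],98).round(1))
        # fit cylinder: axis dir angle a, centre line, z
        from scipy.optimize import least_squares
        def res(p):
            a,c0,z=p; nrm=np.array([-np.sin(a),np.cos(a)])
            return np.hypot(q[:,:2]@nrm-c0,q[:,2]-z)-33
        s=least_squares(res,[-0.05,q[:,1].mean()+25,34],loss="soft_l1",f_scale=1.5)
        a,c0,z=s.x; d=np.array([np.cos(a),np.sin(a)]); e=np.percentile(q[:,:2]@d,[1,99]); nrm=np.array([-d[1],d[0]])
        ctr=d*e.mean()+nrm*c0
        C=np.array([540.5,155.9]); b=np.radians(-2.4); u=np.array([np.cos(b),np.sin(b)]); v=np.array([-u[1],u[0]])
        print("  fit yaw",np.degrees(a).round(2),"ctr",ctr.round(1),"z",z.round(1),"len",np.ptp(e).round(1),"in cradle",((ctr-C)@u).round(1),((ctr-C)@v).round(1),"rms",np.median(abs(s.fun)).round(2))
s=status.state(); print(s["time_s"],s["ee_pos"].round(1),s["force"].round(1))
E
python3 look.py 3
```

```text
time_s: 7.15
ee_pos: [526.3, -120.0, 207.7]
ee_rot: [-180.0, 0.0, 87.1]
force: [0.7, -1.3, 0.4]
gripper_width: 91.6
wrist 31893 [531.2 -67.4] [ 63.8 136. ] 87.1 z98 66.4
  fit yaw -3.37 ctr [531.2 -68.9] z 32.6 len 132.3 in cradle 0.1 -225.0 rms 0.35
side 961 [530.5 -55.2] [ 50.  135.2] 87.7 z98 66.1
  fit yaw -3.27 ctr [529.5 -67.3] z 32.1 len 131.8 in cradle -1.7 -223.5 rms 0.97
7.25 [ 526.3 -119.9  207.7] [-0.3 -0.1  0. ]
```

View pics/side3.png

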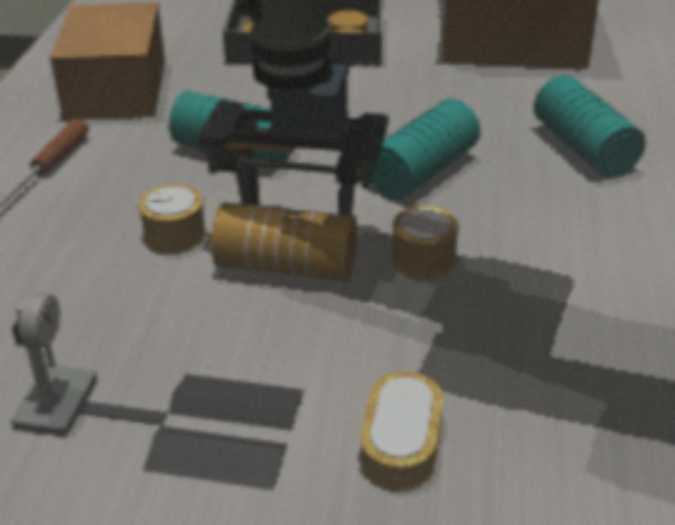

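View pics/wrist3.png

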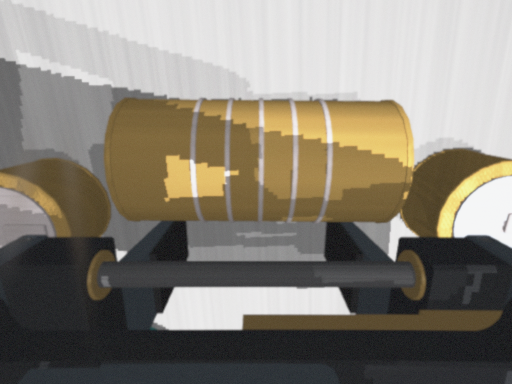

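The tin rolls along with the fingers: wrist view shows it square at (258,160), and the side view shows the short tins untouched. I'll keep pushing.

```bash
python3 -m jog '[[0.0912,0.004,0,0,0,0,0],[0.0912,0.006,0,0,0,0,0],[0.0912,0.006,0,0,0,0,0],[0.0912,0.006,0,0,0,0,0],[0.0912,0.006,0,0,0,0,0],[0.0912,0.006,0,0,0,0,0],[0.0912,0.006,0,0,0,0,0],[0.0912,0.006,0,0,0,0,0],[0.0912,0.006,0,0,0,0,0],[0.0912,0.006,0,0,0,0,0],[0.0912,0.006,0,0,0,0,0],[0.0912,0.005,0,0,0,0,0]]'
python3 look.py 4
python3 - <<'E'
from h import *
f=vision.grab_frame("wrist");P=cloud(f);X,Y,Z=P[...,0],P[...,1],P[...,2]
dark=((f["color"].max(2)<90)&(X>450)&(X<640)&(Y>60)&(Y<230)&(Z<20)).astype(np.uint8)
print(dark.sum())
E
```

```text
time_s: 8.75
ee_pos: [529.8, -51.0, 207.7]
ee_rot: [-180.0, 0.0, 87.1]
force: [0.3, 0.7, 0.2]
gripper_width: 91.4
wrist 31749 [534.9   1.7] [ 60.7 136.4] 87.1 z98 66.3
  fit yaw -2.95 ctr [ 5.345e+02 -3.000e-01] z 32.6 len 132.3 in cradle 0.6 -156.3 rms 0.35
side 1148 [533.7  12.1] [ 50.2 136.3] 86.8 z98 65.9
  fit yaw -2.67 ctr [532.6   1.7] z 32.2 len 133.3 in cradle -1.4 -154.4 rms 0.87
8.85 [529.8 -50.9 207.7] [ 0.8  0.3 -0.3]
0
```

View pics/wrist4.png

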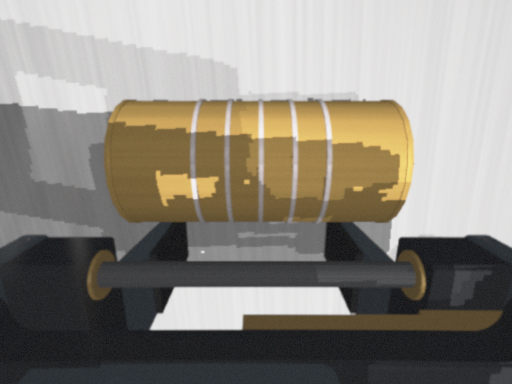

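```bash
python3 -m jog '[[0.0912,0.004,0,0,0,0,0],[0.0912,0.006,0,0,0,0,0],[0.0912,0.006,0,0,0,0,0],[0.0912,0.006,0,0,0,0,0],[0.0912,0.006,0,0,0,0,0],[0.0912,0.006,0,0,0,0,0],[0.0912,0.006,0,0,0,0,0],[0.0912,0.006,0,0,0,0,0],[0.0912,0.006,0,0,0,0,0],[0.0912,0.006,0,0,0,0,0],[0.0912,0.005,0,0,0,0,0],[0.0912,0.004,0,0,0,0,0]]'
python3 look.py 5
python3 - <<'E'
from h import *
for n in ("wrist","side"):
    f=vision.grab_frame(n);P=cloud(f);X,Y,Z=P[...,0],P[...,1],P[...,2]
    dark=((f["color"].max(2)<85)&(X>450)&(X<620)&(Y>70)&(Y<230)&(Z<20)).astype(np.uint8)
    dark=cv2.morphologyEx(dark,cv2.MORPH_OPEN,np.ones((7,7)))
    k,l,s,c=cv2.connectedComponentsWithStats(dark)
    for i in range(1,k):
        q=P[l==i]; r=cv2.minAreaRect(q[:,:2].astype(np.float32)); print(n,s[i],np.round(r[0],1),np.round(r[1],1),round(r[2],1))
E
```

```text
time_s: 10.4
ee_pos: [533.2, 15.8, 207.7]
ee_rot: [-180.0, 0.0, 87.1]
force: [0.6, -0.4, 0.6]
gripper_width: 91.5
wrist 31897 [538.1  68.3] [ 61.8 136.2] 87.0 z98 66.4
  fit yaw -2.95 ctr [538.1  66.6] z 32.6 len 132.2 in cradle 1.3 -89.3 rms 0.35
side 1349 [536.8  75.7] [ 55.4 135.6] 87.2 z98 66.3
  fit yaw -2.86 ctr [535.8  68. ] z 32.2 len 133.4 in cradle -1.0 -88.0 rms 0.82
10.5 [533.2  15.8 207.7] [-0.4  0.1  0.1]
side [ 199  243   53   28 1124] [544.6 115.6] [ 71.4 123.2] 89.5
side [190 272  52  22 853] [540.6 190.2] [ 45.7 107.6] 87.2
```

View pics/side5.png

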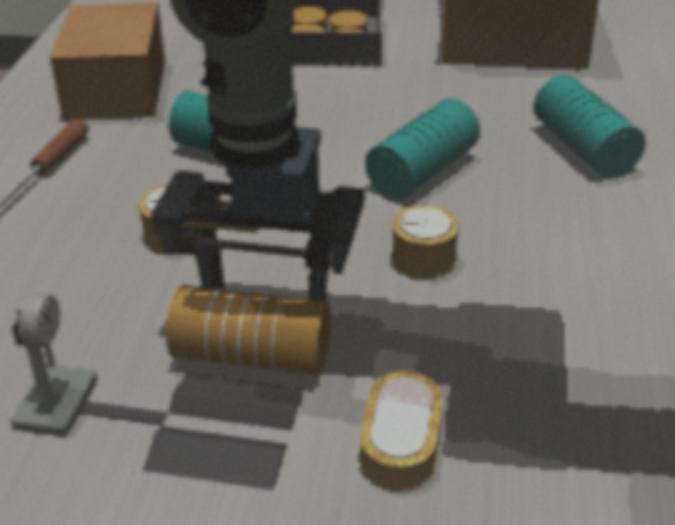

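View pics/wrist5.png

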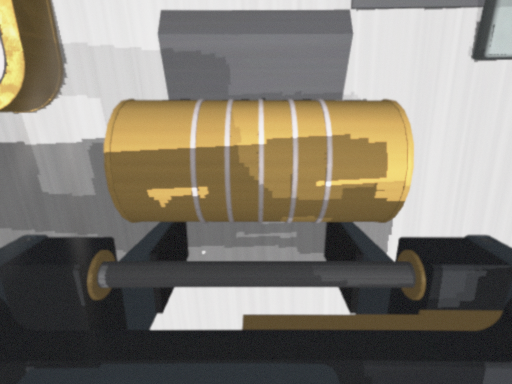

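```bash
python3 -m jog '[[0.0912,0.004,0,0,0,0,0],[0.0912,0.005,0,0,0,0,0],[0.0912,0.005,0,0,0,0,0],[0.0912,0.005,0,0,0,0,0],[0.0912,0.005,0,0,0,0,0],[0.0912,0.005,0,0,0,0,0],[0.0912,0.005,0,0,0,0,0],[0.0912,0.005,0,0,0,0,0],[0.0912,0.005,0,0,0,0,0],[0.0912,0.005,0,0,0,0,0],[0.0912,0.005,0,0,0,0,0],[0.0912,0.003,0,0,0,0,0]]'
python3 look.py 6
```

```text
time_s: 12.1
ee_pos: [536.3, 71.9, 208.1]
ee_rot: [180.0, 0.1, 87.1]
force: [-0.8, -5.5, 3.5]
gripper_width: 91.1
wrist 35604 [540.6 115.8] [ 77.5 136.8] 87.1 z98 74.1
  fit yaw -2.91 ctr [540.9 121.8] z 40.4 len 132.2 in cradle 1.9 -34.0 rms 0.34
side 1531 [540.1 132.5] [ 50.4 136.3] 87.3 z98 74.1
  fit yaw -2.84 ctr [538.6 122.4] z 40.1 len 133.6 in cradle -0.5 -33.6 rms 0.78
12.2 [536.3  72.2 208. ] [ 1.1 -4.7  2.7]
```

View pics/wrist6.png

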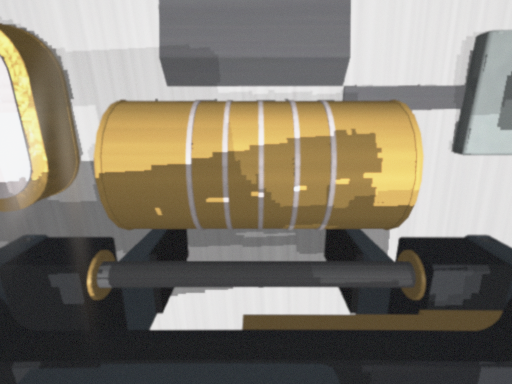

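```bash
python3 -m jog '[[0.0912,0.003,0,0,0,0,0],[0.0912,0.003,0,0,0,0,0],[0.0912,0.003,0,0,0,0,0],[0.0912,0.003,0,0,0,0,0],[0.0912,0.002,0,0,0,0,0],[0.0912,0,0,0,0,0,0]]'
python3 look.py 7
```

```text
time_s: 12.95
ee_pos: [536.8, 86.8, 207.6]
ee_rot: [-180.0, -0.0, 87.1]
force: [0.2, -0.7, -0.1]
gripper_width: 91.2
wrist 37463 [543.1 159.5] [ 63.  136.6] 87.0 z98 69.5
  fit yaw -2.86 ctr [542.9 158.4] z 35.7 len 132.2 in cradle 2.3 2.6 rms 0.34
side 1736 [541.  149.5] [ 91.6 136.6] 87.4 z98 70.2
  fit yaw -2.71 ctr [540.3 160.1] z 36.4 len 133.4 in cradle -0.3 4.1 rms 0.74
13.05 [536.8  86.5 207.6] [ 0.2 -0.6 -0.4]
```

View pics/side7.png

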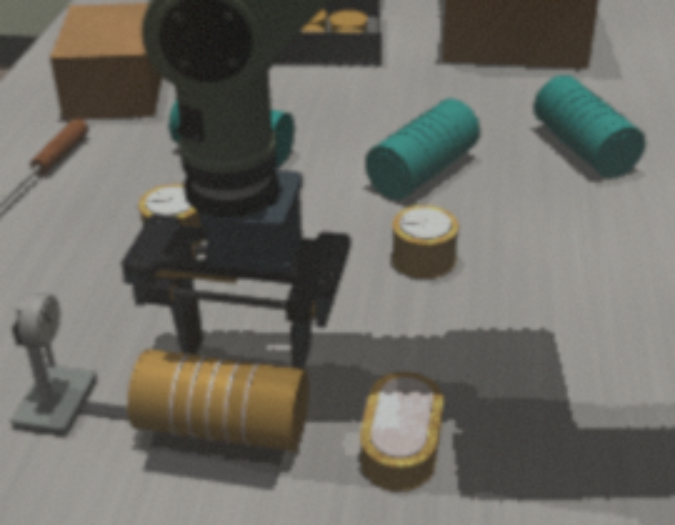

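The tin has dropped into the V. Now I'll back off, rise and check.

```bash
python3 -m jog '[[0.0912,-0.01,0,0,0,0,0],[0.0912,-0.02,0,0,0,0,0],[0.0912,-0.02,0,0,0,0,0],[0.0912,-0.01,0,0,0,0,0],[0.0912,0,0,-0.03,0,0,0],[0.0912,0,0,-0.04,0,0,0],[0.0912,0,0,-0.04,0,0,0],[0.0912,0,0,-0.04,0,0,0],[0.0912,-0.02,0,-0.03,0,0,0],[0.0912,-0.03,0,0,0,0,0],[0.0912,-0.03,0,0,0,0,0],[0.0912,0,0,0,0,0,0]]'
python3 look.py 8; python3 -m jog '[[0.0912,0,0,0,0,0,0],[0.0912,0,0,0,0,0,0],[0.0912,0,0,0,0,0,0],[0.0912,0,0,0,0,0,0]]'; python3 look.py 9
python3 - <<'E'
from h import *
f=vision.grab_frame("side");P=cloud(f);P0=np.load("P0.npy")
X,Y,Z=P[...,0],P[...,1],P[...,2]
for n,(a,b,c,d,h) in dict(sa=(610,710,-160,-50,40),sb=(340,445,-160,-40,40),oval=(320,450,90,210,25)).items():
    for s,Q in(("side",P),("top0",P0)):
        m=(Q[...,0]>a)&(Q[...,0]<b)&(Q[...,1]>c)&(Q[...,1]<d)&(Q[...,2]>h)
        print(n,s,np.round(cv2.minAreaRect(Q[m][:,:2].astype(np.float32))[0],1))
E
```

```text
time_s: 14.55
ee_pos: [529.4, -55.3, 387.8]
ee_rot: [180.0, 0.0, 86.9]
force: [0.1, -0.0, 0.3]
gripper_width: 91.3
wrist 774 [541. 125.] [  3.2 133.6] 87.0 z98 46.5
  fit yaw -2.79 ctr [539.4  92.3] z 44.3 len 130.2 in cradle 1.5 -63.6 rms 0.39
side 1624 [541.5 166.1] [ 54.2 135.6] 87.9 z98 68.5
  fit yaw -2.62 ctr [540.7 157.3] z 34.5 len 133.9 in cradle 0.2 1.4 rms 0.8
14.65 [529.5 -53.7 387.7] [-0.5  0.1  0.1]
time_s: 15.15
ee_pos: [529.7, -53.2, 387.7]
ee_rot: [180.0, 0.0, 87.1]
force: [-0.1, 0.8, -0.3]
gripper_width: 91.3
wrist 1069 [541.1 125.4] [  4.2 132.9] 87.1 z98 49.4
  fit yaw -2.79 ctr [539.7  93. ] z 47.1 len 130.2 in cradle 1.9 -62.9 rms 0.53
side 1628 [541.8 166.2] [ 53.5 136.7] 87.2 z98 68.5
  fit yaw -2.76 ctr [540.6 157.2] z 34.5 len 134.2 in cradle -0.0 1.3 rms 0.82
15.25 [529.7 -53.3 387.7] [ 0.2 -0.2 -0.1]
sa side [644.8 -99.5]
sa top0 [ 659.7 -107.2]
sb side [408.6 -91.1]
sb top0 [391.7 -99.1]
oval side [391.7 153.8]
oval top0 [393.  150.8]
```

View pics/side9.png

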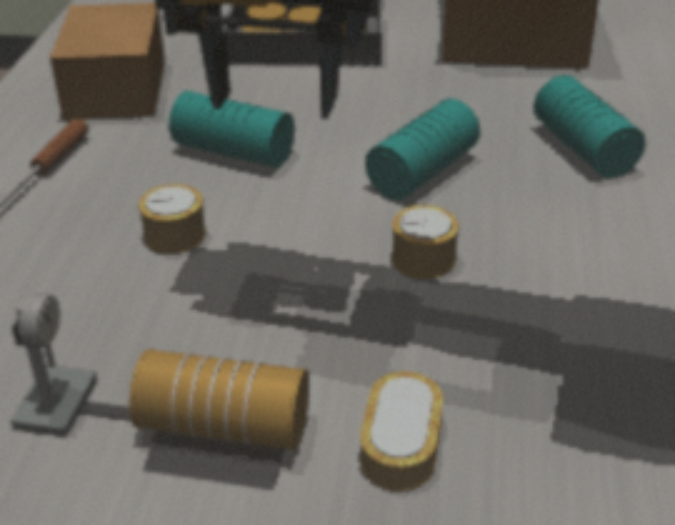

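View pics/wrist9.png

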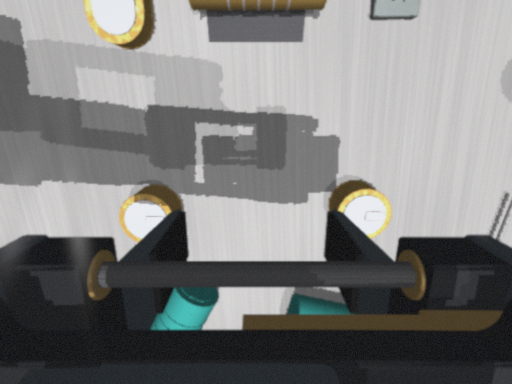

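```bash
python3 - <<'E'
from h import *
a=cv2.imread("pics/side0.png"); f=vision.grab_frame("side"); b=f["color"]
for n,(x,y,w,h) in dict(sa=(184,172,30,30),sb=(284,180,32,32),oval=(270,246,40,50)).items():
    t=cv2.matchTemplate(b[y-12:y+h+12,x-12:x+w+12],a[y:y+h,x:x+w],cv2.TM_CCOEFF_NORMED); _,v,_,l=cv2.minMaxLoc(t); print(n,"shift px",l[0]-12,l[1]-12,round(v,3))
from workcell import ticket
print(ticket.job_done())
E
```

```text
sa shift px 0 0 0.983
sb shift px 0 0 0.959
oval shift px 0 0 0.991
the job is handed in; nothing more can be done
None
```

The tin is resting in the V of the cradle, and I've handed the job in at about 15 s of robot time. I pushed it with both open fingers about 255 mm along the bench, over the −y ramp and crest. The fingers only pushed on its side; it was never gripped or lifted.

- **Tin position:** the last side-camera fit puts its centre 34.5 mm above the bench, about 0 mm off centre along the V and 1.3 mm across it. Its yaw is within about 0.4° of the cradle. The position held over two looks about 0.6 s apart after the hand withdrew.
- **Cameras:** they agreed to about 2–3 mm along the V while both could see the whole tin. After I backed off, the wrist camera saw only the tin's edge, so I ignored its last fit.
- **Force:** the highest reading after any move was about 6.5 N, on the ramp.
- **Short tins and oval tin:** matching the first side picture to the last shows no shift (0 px) for all three. A cruder check of side-camera depth against the first top-camera depth differed by up to about 17 mm for the short tins. I put that down to the different viewpoint.
- **Hand:** it finished clear, with fingertips about 195 mm above the bench and no contact force.

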